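Fit the socket to the bottle nest's clamp nut and hold it for tightening

ROBOT

A 7-joint arm with a two-finger parallel gripper is mounted at the origin on the work surface. World frame = base frame: x ahead of the robot, y to its left, z up, the work surface at z = 0. Lengths are in mm, angles in rad, forces in N, time in s.
With the tool pointing down it reaches from about 400 to 875 mm from the base axis. Payload 4.4 kg.
Tool frame: the origin (TCP) lies midway between the tips of the shut fingers; the grasp point (between the pads) lies 19 mm behind it (ctrl.grip_point_offset is the distance from the TCP to the grasp point, in mm); z points along the fingers, y is the direction in which the jaws open and shut (so a half turn about z gives the same grasp; the last joint's range is limited). The gripper opens to 85 mm and grips with 20 to 120 N. Pads are 22 mm wide; open, the fingers measure 114 mm over their backs; the gripper's body (76 mm by 85 mm) begins 54 mm behind the grasp point. The pads swing forward as they close: fully open they stand 13 mm farther back than shut.
Start: joints at [1.065, 0.628, 0.038, 1.517, -0.027, 0.996, -0.02], TCP at [276.771, -588.146, 231.313] pointing down, gripper open.
Joint ranges: [-3.06, 3.06], [-0.37, 2.12], [-1.25, 1.32], [0.18, 2.47], [-1.1, 4.24], [0.23, 1.98], [-2.94, 2.94]. Speed limits (rad/s): [2.57, 2.57, 3.14, 3.14, 3.14, 3.14, 3.14].

INTERFACE

Orientations are given as [roll, pitch, yaw] about the fixed x, y, z axes, in that order (R = Rz(yaw) Ry(pitch) Rx(roll)).
In Python, from cell import ctrl, imaging, models gives the robot as it stands. The module is installed in compiled form; this text tells all that it offers.
- The arm moves only by the tool drive_tool, never from a script. Its argument "deltas" is text: rows parted by semicolons, each of 5 numbers parted by spaces: the shift along the tool's x, y, z in m, then the turn about the tool's z in degrees, then the finger opening in m, from 0 to 0.0854. A call has 1 to 12 rows; each row is the pose to reach, as a shift and turn from the pose commanded when the call began, along the tool's axes at that moment; what a row does not reach only later rows make up. A row lasts 1/8 s, in which the tool goes at most 62.5 mm and 10.7 degrees, less where a joint would pass 70% of its speed; a pose out of reach is approached as far as the arm can. A call with a gripper value outside its range is refused whole. The fingers move at their own pace and stop on an object; the grip force is fixed at half the most. Time passes only in rows, so rows that repeat a pose let the fingers close. It gives the time, the measured TCP pose, the force and the opening at its end, in the units of the state.
- ctrl.read_state(): the state, without advancing time (a new reading comes with each control period).
- imaging.get_image(name): name is "side" or "top" or "wrist"; returns a dict with "color" (480x640x3 uint8, red, green, blue), "range_z" (480x640 float32, mm along the optical axis (not along the pixel's ray), 0 where there is no reading), "vfov" (degrees; the focal length in pixels is half the picture's height over the tangent of half this angle, whatever the lens; pixels are square), "cx", "cy" (the principal point, pixels), "extrinsics" (4x4, takes a point from camera to world coordinates). Camera axes: x right, y down, z forward; pixel columns grow to the right and rows downward; lengths in mm; the calibration is good to about 2 mm. A picture is of the moment at which its call begins.
- ctrl.finish_job(): hands the job in, once; it reports no verdict.
Trained networks look in a picture, given as the dict that the camera call returned (one of the last four; its "shot" number tells which), for a name from the list of things; names that differ only in an ending like _2 or _b are one class to them, and where a whole thing is asked for, a point or a joint stands for the part that bears it (a point fixed in the world has none). Each returns a list of dicts, best first, with "score" (0 to 1); they miss things now and then, are a little off and sometimes report something else, mostly with a low value. They report only what shows in the picture. A call takes as long as a camera call. They do not tell look-alikes from the thing itself.
- models.spot_in(picture, thing): "point" ([column, row] in pixels, amid what is visible of it).
- models.landmark_of(picture, thing): "point" ([column, row] in pixels: a listed point, or the origin of a listed thing).
The state is a dict: "clock": time; "qpos": joint angles; "qd": joint speeds; "tau": joint torques, N m; "eef_pos": TCP position; "tool_rot": TCP orientation; "force": force on the tool from outside, world axes, zero at the start; "torque": the same for the moment, N m; "width": finger opening in mm.
Only numpy, scipy, OpenCV 4.12 (cv2) and the standard library are available. Lean on these libraries where they do the work, as an engineer would, in place of code of your own. Each camera call takes 0.05 s, during which the arm holds its last target.

TASK

Before anyone reaches under the crimper's carriage, press the spring plunger of the air vent valve right down to its stop. Then try the sockets from the rack on the hex nut that clamps the bottle nest (the block with the glass bottle standing in it, not the stop bracket beside it) until you have the one that fits, the smallest that goes right down over the nut onto its washer; sockets that you do not use end up standing upright on the rack. Finish while still gripping the right socket, upright and pressed lightly down fully home on that nut, because I am going to tighten the bolt from underneath; leave the bottles and everything else on the bench where they are.

Things in the scene. Friction and masses are not known exactly. Their poses are not given: they have to be found in the camera images.
- plunger (a joint): travel of the vent valve's plunger in m: 0 = up, 0.010 = down on its stop; a spring pushes it up, with 3 N at the top and 9 N at the stop
- plunger_top (a point): centre of the top face of the plunger's black mushroom head (36 mm wide, 10 mm high), 81 mm above the bench when up; it goes straight down. Below it a fixed aluminium valve block, 52 x 46 mm, 42 mm high, with a pipe at one side and a silencer at the other
- nest_bolt (a point): axis of the bolt that clamps the bottle nest, at the top of its washer, 66 mm above the bench. The nest: fixed aluminium block 115 x 66 mm, bolt on its foot at the robot's side, glass bottle in a pocket behind. Its x axis points from the bolt to the bottle (59 mm away, bottle top 66 mm above this point, pocket walls 22 mm above it). One of the two nuts is here
- stop_bolt (a point): the same point of the stop bracket, a fixed aluminium foot 115 x 46 mm with an upright plate and rubber bumper (24 mm above this point), 120 mm to the left or right of the nest on the same carriage; its nut is the other one and is not to be used
- clamp_a_seat (a point): one of two fixed hex nuts on bolts. Point: on the nut's axis at its foot, on top of its washer (36 mm wide); z up; one pair of flats faces along x. One nut is 17 mm across flats, 15 high, the other 22 across, 21 high; which is which is not told. Bolt ends stand 3.5 mm above. A fitting socket goes down to the washer (its centre 36 mm above the point); a too small one stops 12 mm or more higher
- clamp_b_seat (a point): the other of two fixed hex nuts on bolts. Point: on the nut's axis at its foot, on top of its washer (36 mm wide); z up; one pair of flats faces along x. One nut is 17 mm across flats, 15 high, the other 22 across, 21 high; which is which is not told. Bolt ends stand 3.5 mm above. A fitting socket goes down to the washer (its centre 36 mm above the point); a too small one stops 12 mm or more higher
- socket_small_mid (a point): slimmest of three steel sockets, 72 mm long, upright on the rack, open end down. Point: its centre (half-way up); z up. Round barrel 22 mm thick, 45 mm long; above it a hexagonal drive end, 27 mm long, 22 mm across flats, its middle 22 mm above the point. Hex opening 14.4 mm across flats, 45 mm deep, 1.5 mm lead-in. Flats of opening and drive end in line, one pair facing along x. 0.1 to 0.3 kg
- socket_medium_mid (a point): middle one of three steel sockets, 72 mm long, upright on the rack, open end down. Point: its centre (half-way up); z up. Round barrel 26 mm thick, 45 mm long; above it a hexagonal drive end, 27 mm long, 22 mm across flats, its middle 22 mm above the point. Hex opening 18.4 mm across flats, 45 mm deep, 1.5 mm lead-in. Flats of opening and drive end in line, one pair facing along x. 0.1 to 0.3 kg
- socket_large_mid (a point): thickest of three steel sockets, 72 mm long, upright on the rack, open end down. Point: its centre (half-way up); z up. Round barrel 32 mm thick, 45 mm long; above it a hexagonal drive end, 27 mm long, 22 mm across flats, its middle 22 mm above the point. Hex opening 23.5 mm across flats, 45 mm deep, 1.5 mm lead-in. Flats of opening and drive end in line, one pair facing along x. 0.1 to 0.3 kg
- rack_top (a point): centre of the top face of the socket rack, a fixed black strip 66 x 246 mm, 12 mm high, its length along y. Three steel stub posts, 10 mm thick, 14 mm high, tapered at the top, stand at y = -80, 0 and +80 mm, one in each socket (in any order). A socket standing on the rack has its centre 36 mm above this point
- nest_bottle_mid (a point): centre of the glass bottle in the nest: 28 x 44 mm, 70 mm high with its brass neck; leave it there
- bottle_1_mid (a point): centre of a loose glass bottle of the same kind, standing on the bench; leave it alone
- bottle_2_mid (a point): centre of another loose glass bottle of the same kind, standing on the bench; leave it alone
- spray_pump_mid (a point): centre of a small loose spray pump, 20 mm in diameter, 30 mm high, standing on the bench; leave it alone
- wrench: a loose wrench, 170 mm long, lying on the bench; origin at its underside; leave it alone
- jar: a loose white jar, 56 mm in diameter, 60 mm high; origin at its underside; leave it alone
Not all that is in view belongs to the job. What is shaped like the part that bears plunger but purple or red is not meant.

How it is judged:
By the outcome, as a careful person would: the job done as asked, in the order asked, and still so for the second after the job is handed in, while the arm keeps its last pose, push and grip.
It also fails if it takes over 72 s, if anything falls off the work surface, if the arm or the gripper's body presses on something with over 40 N, if the wrist force passes 120 N, or if a joint passes its speed limit or range.

## Working session

There is one attempt and no reset: what is moved stays moved. The work goes in short steps, Python scripts to look and compute and a tool call to move; the robot and the scene stay as the last step left them, time stands still between calls to the robot, and variables do not carry over. Pictures are saved under pics/ and viewed, and the job is handed in when it is done.

Besides the shell and the picture viewer there is one more tool, called as name(argument=value, ...) on one line, values as JSON. drive_tool: Moves the arm, as the interface text tells. Its arguments: {"type":"object","properties":{"deltas":{"type":"string"}},"required":["deltas"]}

```bash
mkdir -p pics; cat > h.py <<'E'
import numpy as np, cv2
from cell import ctrl, imaging, models
def fpx(p): return 240/np.tan(np.radians(p["vfov"])/2)
def px2w(p,u,v,z=None):
    """z: world height plane, else use range"""
    f=fpx(p);E=np.array(p["extrinsics"]);d=np.array([(u-p["cx"])/f,(v-p["cy"])/f,1.])
    if z is None:
        r=p["range_z"][int(round(v)),int(round(u))]; return (E@np.append(d*r,1))[:3]
    o=E[:3,3];w=E[:3,:3]@d; return o+w*(z-o[2])/w[2]
def cloud(p):
    f=fpx(p);E=np.array(p["extrinsics"]);v,u=np.mgrid[0:480,0:640];r=p["range_z"]
    P=np.stack([(u-p["cx"])/f*r,(v-p["cy"])/f*r,r],-1)
    return P@E[:3,:3].T+E[:3,3]
def save(p,n): cv2.imwrite("pics/"+n,p["color"][:,:,::-1])
E
python3 - <<'E'
from h import *
s=ctrl.read_state();print(s)
for n in("top","side","wrist"):
    p=imaging.get_image(n);save(p,n+"0.png");print(n,p["vfov"],p["cx"],p["cy"],np.round(p["extrinsics"],3).tolist())
print(ctrl.grip_point_offset)
E
```

```text
{'clock': 0.0, 'qpos': array([ 1.06521343,  0.62934701,  0.03844304,  1.51835028, -0.02699779,
        0.99624648, -0.01999558]), 'qd': array([ 0.00063922, -0.0014551 ,  0.00174189,  0.00117341, -0.0004752 ,
        0.00031656,  0.00040653]), 'tau': array([ 1.43838220e-04, -5.63396108e+01,  1.22621041e+00, -1.93444043e+01,
        1.09624013e-02,  1.06006226e-02, -1.58234633e-05]), 'eef_pos': array([ 276.50437286, -587.59598527,  230.3941725 ]), 'tool_rot': array([-3.13975977e+00,  2.60384878e-05,  4.39788064e-01]), 'force': array([-0.15482732,  0.13789801, -0.10595424]), 'torque': array([0.01193438, 0.03892657, 0.00075613]), 'width': 85.26962517107127}
top 43.6199186412663 323.7391268400754 246.77921169929064 [[-0.005, -0.989, 0.15, 306.586], [-1.0, 0.003, -0.011, -49.241], [0.011, -0.15, -0.989, 1560.766], [0.0, 0.0, 0.0, 1.0]]
side 57.457080512092645 319.34610124964325 236.73902937139195 [[-0.987, -0.083, 0.139, 383.578], [-0.162, 0.515, -0.842, 733.359], [-0.002, -0.853, -0.522, 558.7], [0.0, 0.0, 0.0, 1.0]]
wrist 68.55629040608179 319.4777003684256 238.16632896439728 [[0.426, -0.862, -0.274, 346.363], [-0.905, -0.407, -0.127, -555.024], [-0.002, 0.302, -0.953, 372.754], [0.0, 0.0, 0.0, 1.0]]
18.700000000000003
```

View pics/top0.png

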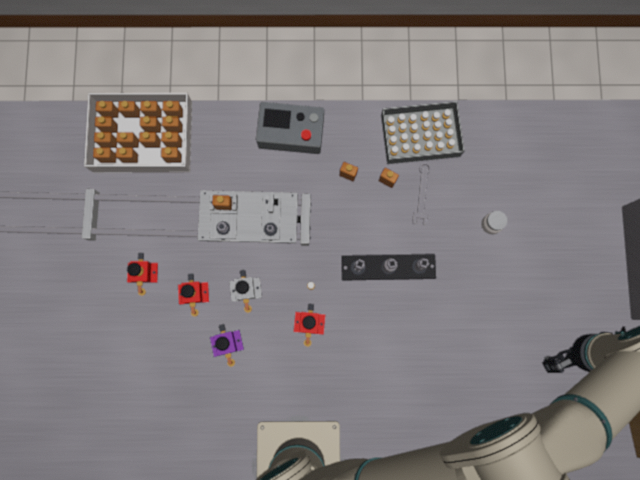

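View pics/side0.png

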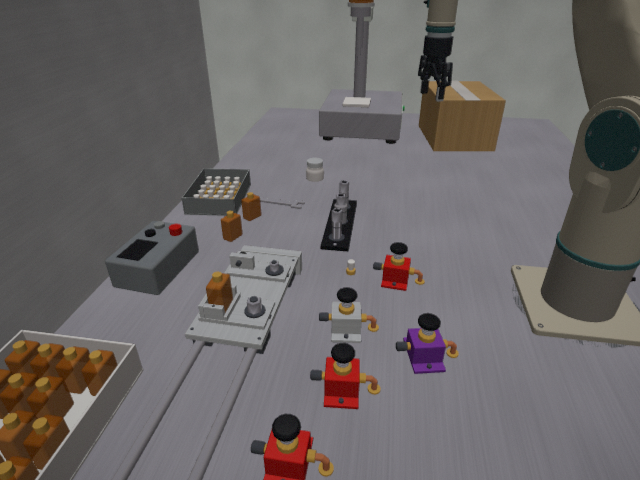

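View pics/wrist0.png

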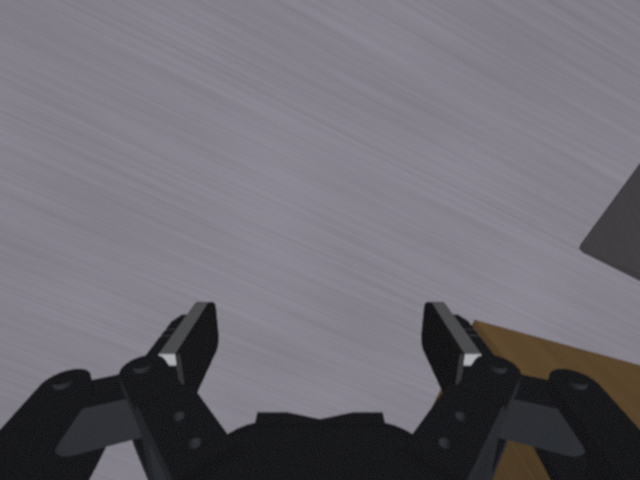

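Top view: the grey valve's plunger is at (243,287) and the other valves are red or purple. The nest nut is at (223,227) with the bottle at (222,201), the stop nut at (270,229), and the sockets at about (358,265), (391,265) and (423,264).

```bash
python3 - <<'E'
from h import *
T=imaging.get_image("top");S=imaging.get_image("side")
for n in["plunger_top","nest_bolt","stop_bolt","clamp_a_seat","socket_small_mid","socket_medium_mid","socket_large_mid","rack_top","nest_bottle_mid","spray_pump_mid"]:
    hz={"plunger_top":81,"nest_bolt":66,"stop_bolt":66,"clamp_a_seat":66,"rack_top":12,"nest_bottle_mid":97,"spray_pump_mid":15}.get(n,48)
    for nm,p in(("T",T),("S",S)):
        for d in models.landmark_of(p,n)[:4]:
            if d["score"]>.2: print(n,nm,round(d["score"],2),np.round(d["point"],1),np.round(px2w(p,*d["point"],hz)))
C=cloud(T);print("ranges")
for b in((225,320,270,310),):pass
def blob(x,y,r,z0,z1,C=C):
    m=(abs(C[...,0]-x)<r)&(abs(C[...,1]-y)<r)&(C[...,2]>z0)&(C[...,2]<z1)
    P=C[m];return len(P),np.round(P.mean(0),1) if len(P) else None,np.round(P.min(0)) if len(P) else None,np.round(P.max(0)) if len(P) else None
import pickle;pickle.dump((T,S),open("ts.pkl","wb"))
for u,v in((243,287),(223,227),(270,229),(358,265),(391,265),(423,264),(222,201)):
    q=px2w(T,u,v);print((u,v),np.round(q,1),blob(q[0],q[1],25,72 if v!=227 else 72,150))
im=T["color"][170:350,180:460];cv2.imwrite("pics/topz.png",cv2.resize(im,None,fx=2.85,fy=2.85,interpolation=cv2.INTER_CUBIC)[:,:,::-1])
im=S["color"][170:400,180:380];cv2.imwrite("pics/sidez.png",cv2.resize(im,None,fx=2.6,fy=2.6,interpolation=cv2.INTER_CUBIC)[:,:,::-1])
E
```

```text
plunger_top T 0.73 [186.8 286.8] [432. 272.  81.]
plunger_top T 0.46 [239.2 285.9] [434. 143.  81.]
plunger_top T 0.45 [223.5 342.4] [297. 179.  81.]
plunger_top T 0.44 [311.  323.1] [342. -34.  81.]
plunger_top S 0.97 [288.6 424.4] [477. 405.  81.]
plunger_top S 0.89 [423.9 319.8] [305. 187.  81.]
plunger_top S 0.77 [342.4 347.5] [427. 267.  81.]
plunger_top S 0.65 [220.5 292.5] [650. 173.  81.]
nest_bolt T 0.82 [222.7 229.2] [579. 189.  66.]
nest_bolt T 0.67 [424.6 264.8] [ 487. -320.   66.]
nest_bolt T 0.24 [313.3 282.7] [443. -40.  66.]
nest_bolt S 0.87 [254.4 312.9] [583. 198.  66.]
nest_bolt S 0.63 [274.  269.9] [581.  73.  66.]
nest_bolt S 0.59 [273.1 268.2] [584.  68.  66.]
stop_bolt T 0.98 [270.5 228.3] [581.  68.  66.]
stop_bolt S 0.59 [273.5 271.7] [581.  79.  66.]
clamp_a_seat T 0.71 [420.7 191.1] [ 677. -315.   66.]
clamp_a_seat T 0.68 [266.3 229.8] [577.  79.  66.]
clamp_a_seat S 0.47 [273.5 267.7] [584.  66.  66.]
clamp_a_seat S 0.29 [336.7 222.7] [ 486. -128.   66.]
socket_small_mid T 0.57 [358.2 263.1] [ 494. -154.   48.]
socket_small_mid S 0.67 [337.6 221.3] [ 489. 
[... 913 characters left out ...]
  86.4]), array([572., 162.,  72.]), array([599., 201.,  99.]))
(270, 229) [575.5  67.7  87.2] (46, array([579.8,  69.7,  80.4]), array([572.,  59.,  72.]), array([589.,  81.,  87.]))
(358, 265) [ 484.7 -150.9   84.6] (74, array([ 488.1, -154. ,   84. ]), array([ 478., -166.,   72.]), array([ 500., -143.,   91.]))
(391, 265) [ 484.3 -232.7   85.7] (75, array([ 489. , -233.6,   83.4]), array([ 478., -246.,   75.]), array([ 500., -223.,   91.]))
(423, 264) [ 486.4 -312.2   86.3] (77, array([ 490.4, -313.7,   83.2]), array([ 480., -325.,   73.]), array([ 502., -302.,   90.]))
(222, 201) [639.1 183.  122.4] (339, array([639.1, 181.1, 106.8]), array([621., 158.,  72.]), array([664., 208., 139.]))
```

View pics/topz.png

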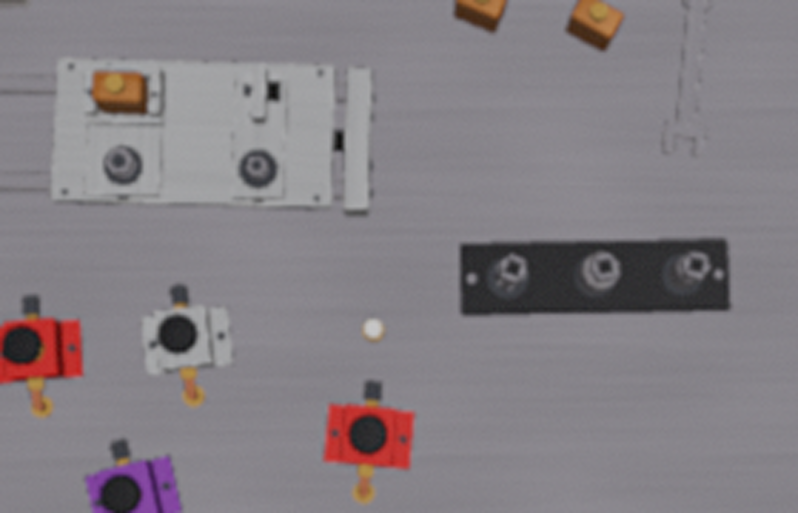

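View pics/sidez.png

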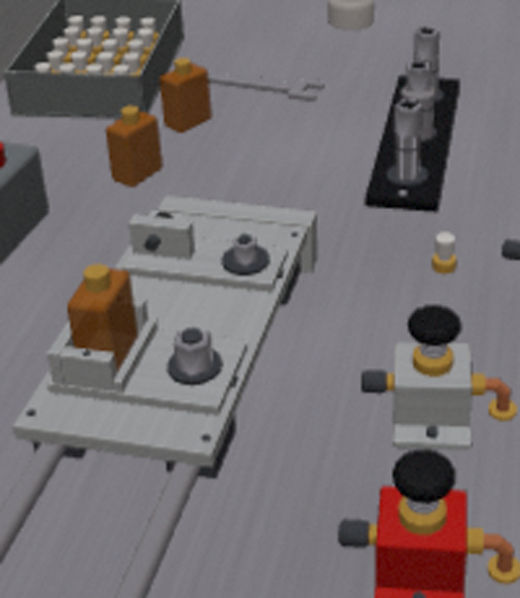

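```bash
cat >> h.py <<'E'
def go(x,y,z,yawdeg):
    s=ctrl.read_state();r=s["tool_rot"];from scipy.spatial.transform import Rotation as R
    M=R.from_euler("xyz",r).as_matrix();d=M.T@(np.array([x,y,z])-s["eef_pos"])/1000
    t=-((yawdeg-np.degrees(r[2])+180)%360-180)
    print("at",np.round(s["eef_pos"],1),"yaw",round(np.degrees(r[2]),2),"w",round(s["width"],1),"t",s["clock"],"F",np.round(s["force"],1))
    print("delta %.4f %.4f %.4f %.2f"%(*d,t))
E
python3 -c "
from h import *
go(470,-236,260,0)"
```

```text
at [ 276.8 -588.2  231.3] yaw 25.19 w 85.6 t 1.25 F [-0.2  0.2 -0.6]
delta 0.3248 -0.2364 -0.0287 25.19
```

drive_tool(deltas="0.3248 -0.2364 -0.0287 25.2 0.0854;0.3248 -0.2364 -0.0287 25.2 0.0854;0.3248 -0.2364 -0.0287 25.2 0.0854;0.3248 -0.2364 -0.0287 25.2 0.0854;0.3248 -0.2364 -0.0287 25.2 0.0854;0.3248 -0.2364 -0.0287 25.2 0.0854;0.3248 -0.2364 -0.0287 25.2 0.0854;0.3248 -0.2364 -0.0287 25.2 0.0854;0.3248 -0.2364 -0.0287 25.2 0.0854")

```text
clock: 2.38
eef_pos: [469.3, -237.3, 260.0]
tool_rot: [3.141, 0.0, -0.001]
force: [-0.1, -0.6, 0.5]
width: 85.4
```

```bash
python3 - <<'E'
from h import *
p=imaging.get_image("wrist");save(p,"w1.png");import pickle;pickle.dump(p,open("w1.pkl","wb"))
go(432,137,200,0)
E
```

```text
at [ 469.1 -237.6  260. ] yaw -0.15 w 85.6 t 2.425 F [ 0.1  0.3 -0.2]
delta -0.0380 -0.3746 0.0597 -0.15
```

View pics/w1.png

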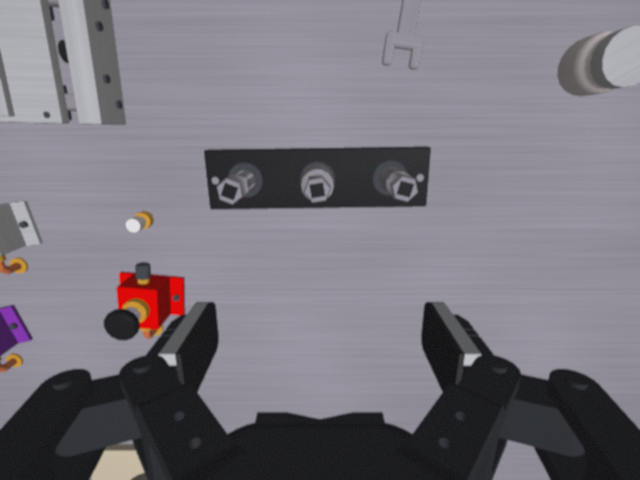

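```bash
python3 - <<'E'
from h import *
import pickle
p=pickle.load(open("w1.pkl","rb"))
im=p["color"][140:220,200:440];cv2.imwrite("pics/w1z.png",cv2.resize(im,None,fx=3.33,fy=3.33,interpolation=cv2.INTER_CUBIC)[:,:,::-1])
for u,v in((231,191),(317,187),(404,187)):print(np.round(px2w(p,u,v,84),1))
E
```

```text
[ 490.4 -157.1   84. ]
[ 494.  -235.4   84. ]
[ 493.9 -314.3   84. ]
```

View pics/w1z.png

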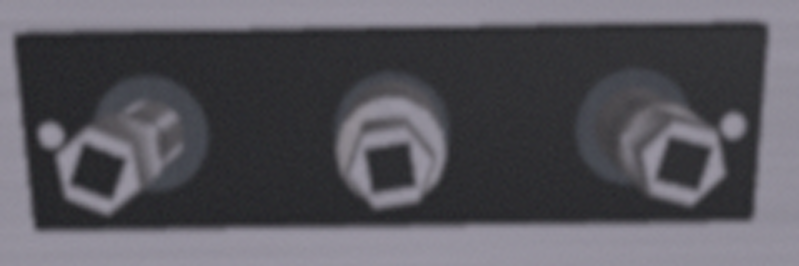

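drive_tool(deltas="-0.038 -0.3746 0.05 0 0.0;-0.038 -0.3746 0.05 0 0.0;-0.038 -0.3746 0.05 0 0.0;-0.038 -0.3746 0.05 0 0.0;-0.038 -0.3746 0.05 0 0.0;-0.038 -0.3746 0.05 0 0.0;-0.038 -0.3746 0.05 0 0.0;-0.038 -0.3746 0.05 0 0.0")

```text
clock: 3.42
eef_pos: [432.3, 137.3, 209.9]
tool_rot: [3.141, 0.0, -0.001]
force: [0.4, -0.0, -0.7]
width: 0.1
```

```bash
python3 - <<'E'
from h import *
p=imaging.get_image("wrist");save(p,"w2.png");import pickle;pickle.dump(p,open("w2.pkl","wb"))
C=cloud(p)
m=(abs(C[...,0]-432)<40)&(abs(C[...,1]-138)<40)&(C[...,2]>74)&(C[...,2]<90)
P=C[m];print(len(P),P.mean(0),P.min(0),P.max(0))
go(432,137,84,0)
E
```

```text
1477 [436.17508094 136.99700628  80.41014097] [417.29486636 119.64079986  74.26314123] [452.72629196 154.4329909   83.14771476]
at [432.5 136.5 210. ] yaw -0.18 w 0.5 t 3.475 F [ 0.2 -0.4  0.8]
delta -0.0005 -0.0006 0.1260 -0.18
```

View pics/w2.png

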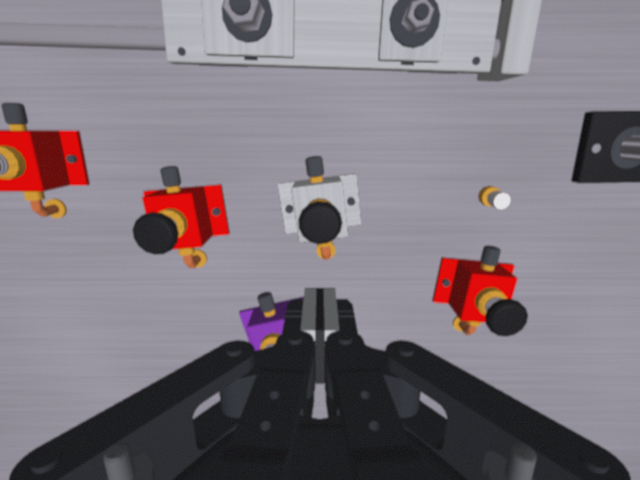

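drive_tool(deltas="0.0025 0 0.06 0 0;0.0025 0 0.12 0 0;0.0025 0 0.128 0 0;0.0025 0 0.131 0 0;0.0025 0 0.134 0 0;0.0025 0 0.137 0 0;0.0025 0 0.138 0 0;0.0025 0 0.138 0 0;0.0025 0 0.138 0 0")

```text
clock: 4.6
eef_pos: [435.7, 138.1, 73.9]
tool_rot: [-3.141, -0.003, -0.001]
force: [-1.2, -3.1, 7.7]
width: -0.1
```

```bash
python3 -c "
from h import *
go(435,137,70,0);print(ctrl.read_state()['force'])"
```

```text
at [435.7 138.1  73.9] yaw -0.05 w -0.1 t 4.6 F [-1.2 -3.1  7.7]
delta -0.0007 0.0011 0.0038 -0.05
[-1.22450576 -3.08636078  7.71111625]
```

drive_tool(deltas="0 0 0.003 0 0;0 0 0.006 0 0;0 0 0.006 0 0;0 0 0.006 0 0")

```text
clock: 5.1
eef_pos: [435.8, 138.1, 70.9]
tool_rot: [-3.14, -0.005, -0.001]
force: [-7.7, -4.8, 46.8]
width: 0.0
```

drive_tool(deltas="0 0 0.003 0 0;0 0 0.004 0 0;0 0 0.004 0 0;0 0 0.004 0 0")

```text
clock: 5.6
eef_pos: [435.9, 138.2, 70.3]
tool_rot: [-3.139, -0.007, -0.001]
force: [-15.6, -7.4, 92.2]
width: 0.1
```

```bash
python3 -c "
from h import *
S=imaging.get_image('side');im=S['color'][260:380,260:460];cv2.imwrite('pics/sp.png',cv2.resize(im,None,fx=4,fy=4)[:,:,::-1])
go(435,137,70,0)"
```

```text
at [435.8 138.2  70.3] yaw -0.09 w 0.0 t 5.65 F [-16.2  -7.6  92.5]
delta -0.0008 0.0012 0.0003 -0.09
```

View pics/sp.png

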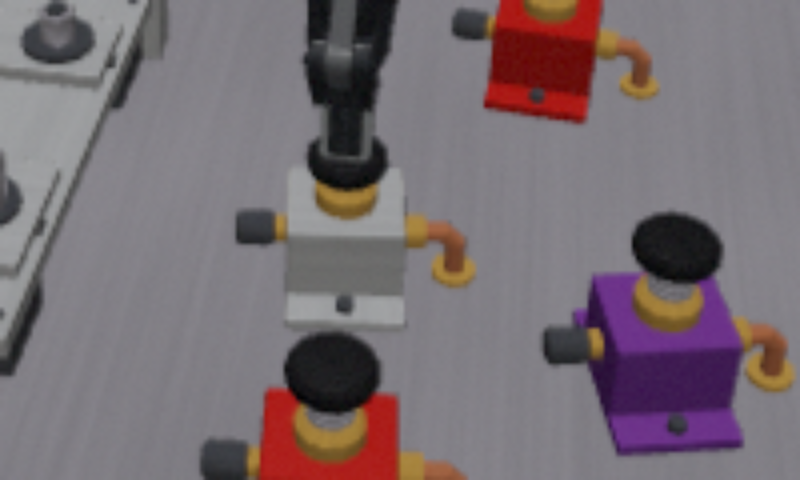

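The plunger head is down on its collar at the stop; the force jumped to 47 N and then 92 N. The second push was unnecessary, because I had queued it without checking the first result. I'll back off and look at the nest.

drive_tool(deltas="0 0 -0.06 0 0;0 0 -0.12 0 0.0854;0.05 -0.025 -0.16 0 0.0854;0.11 -0.05 -0.16 0 0.0854;0.11 -0.05 -0.16 0 0.0854;0.11 -0.05 -0.16 0 0.0854;0.11 -0.05 -0.16 0 0.0854")

```text
clock: 6.52
eef_pos: [543.1, 188.0, 222.1]
tool_rot: [3.141, 0.001, -0.0]
force: [0.3, -0.3, -0.1]
width: 85.3
```

```bash
python3 - <<'E'
from h import *
p=imaging.get_image("wrist");save(p,"w3.png");import pickle;pickle.dump(p,open("w3.pkl","wb"))
go(432,137,84,0)
C=cloud(p)
for x,y in((582,188),(581,68)):
    m=(abs(C[...,0]-x)<25)&(abs(C[...,1]-y)<25)&(C[...,2]>74)&(C[...,2]<98)
    P=C[m];print(len(P),P.mean(0),np.percentile(P,[2,50,98],axis=0))
E
```

```text
at [543.3 188.  222.1] yaw -0.01 w 85.0 t 6.575 F [ 0.  -0.1  0.7]
delta -0.1111 0.0510 0.1382 -0.01
716 [586.70913652 188.90655617  87.49667592] [[575.8082691  178.22434333  80.7631809 ]
 [586.84287517 188.99592251  87.05762834]
 [596.79260754 199.21592936  91.27189516]]
447 [583.03223983  70.7451064   80.94760977] [[574.26363215  61.62365847  75.21170993]
 [583.0729781   71.15975603  80.69413433]
 [590.87895201  78.02203155  85.11878438]]
```

View pics/w3.png

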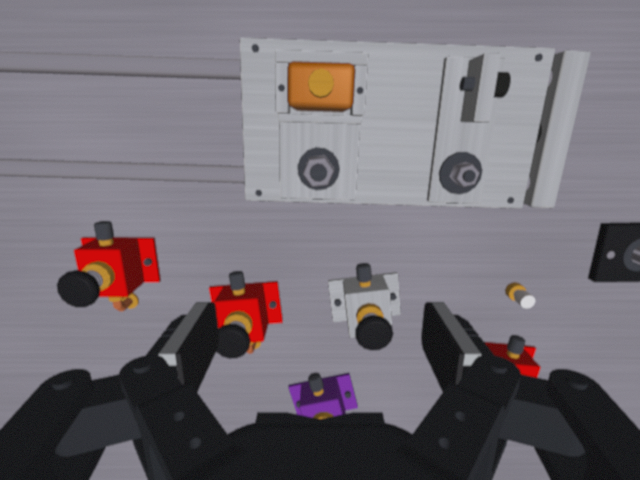

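drive_tool(deltas="0.02 0 0.06 0 0.0854;0.02 0 0.07 0 0.0854;0.02 0 0.07 0 0.0854;0.02 0 0.07 0 0.0854")

```text
clock: 7.08
eef_pos: [565.0, 189.0, 153.8]
tool_rot: [-3.141, -0.002, 0.0]
force: [-0.1, -0.2, 0.3]
width: 85.5
```

```bash
python3 - <<'E'
from h import *
p=imaging.get_image("wrist");save(p,"w4.png");import pickle;pickle.dump(p,open("w4.pkl","wb"))
go(432,137,84,0)
im=p["color"]
c=np.round(px2w(p,320,200)).tolist();print(c)
im=im[120:360,160:480]
cv2.imwrite("pics/w4z.png",cv2.resize(im,None,fx=2.5,fy=2.5,interpolation=cv2.INTER_CUBIC)[:,:,::-1])
E
```

```text
at [565.1 189.1 154. ] yaw 0.01 w 85.5 t 7.125 F [-1.1 -0.2  0.1]
delta -0.1333 0.0522 0.0695 0.01
[597.0, 189.0, 73.0]
```

View pics/w4.png

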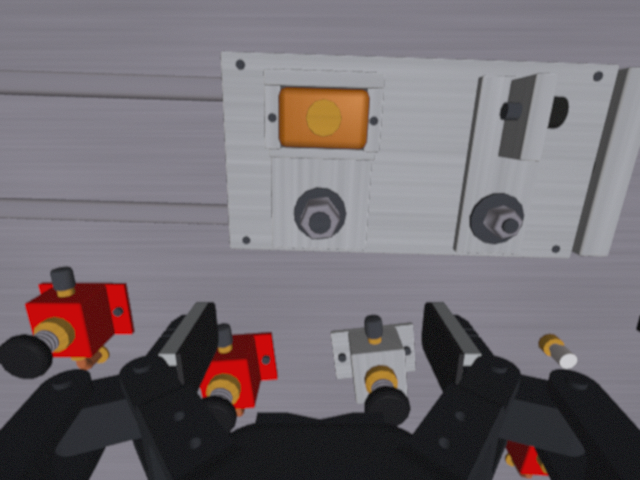

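View pics/w4z.png

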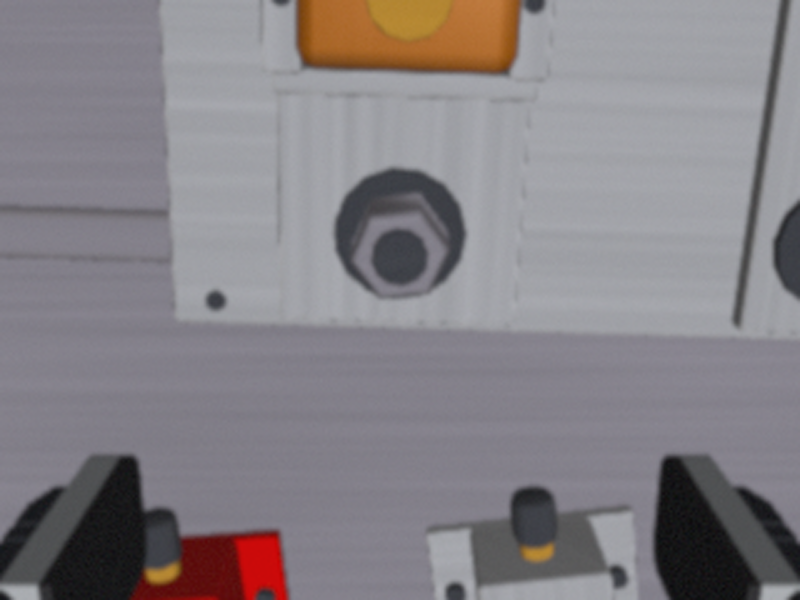

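```bash
cat >> h.py <<'E'
def rectify(p,x,y,z,half=24,s=10):
    """grid image on plane z: rows = x descending (up=+x), cols = y descending"""
    n=int(2*half*s);a=np.arange(n)/s-half
    X=x-a[:,None]+0*a[None];Y=y-a[None]+0*a[:,None]
    E=np.linalg.inv(np.array(p["extrinsics"]));f=fpx(p)
    P=np.stack([X,Y,np.full_like(X,z)],-1)@E[:3,:3].T+E[:3,3]
    u=(P[...,0]/P[...,2]*f+p["cx"]).astype(np.float32);v=(P[...,1]/P[...,2]*f+p["cy"]).astype(np.float32)
    return cv2.remap(p["color"],u,v,cv2.INTER_CUBIC)
def hexfit(p,x,y,z,af,half=24,s=10,rng=6,sign=1,name=None):
    """fit bright hex (across flats af) on plane z; yaw= direction of a flat normal from +x, deg in [-30,30)"""
    im=rectify(p,x,y,z,half,s);g=cv2.GaussianBlur(im.astype(np.float32).mean(2),(0,0),3)
    from scipy.ndimage import map_coordinates as mc
    k=np.arange(6);t=np.linspace(-.8,.8,25)*af/2/np.sqrt(3)
    def sc(q):
        cx,cy,th=q;tot=0;vals=[]
        for i in k:
            a=np.radians(th+60*i);n=np.array([np.cos(a),np.sin(a)]);tt=np.array([-n[1],n[0]])
            def samp(r):
                wx=cx+n[0]*r+tt[0]*t;wy=cy+n[1]*r+tt[1]*t
                return mc(g,[(x-wx+half)*s,(y-wy+half)*s],order=1,mode="nearest")
            vals.append(np.clip(sign*(samp(af/2-.8)-samp(af/2+.8)),-10,60).mean())
        return sum(vals),vals
    best=(-1e9,)
    for th in np.arange(-30,30,3):
        for dx in np.arange(-rng,rng+.1,1.):
            for dy in np.arange(-rng,rng+.1,1.):
                v=sc((x+dx,y+dy,th))[0]
                if v>best[0]: best=(v,(x+dx,y+dy,th))
    from scipy.optimize import minimize
    r=minimize(lambda q:-sc(q)[0],best[1],method="Nelder-Mead",options=dict(initial_simplex=np.array(best[1])+np.array([[0,0,0],[1,0,0],[0,1,0],[0,0,3]])))
    q=r.x;print("hex",np.round(q,2),"score",round(-r.fun,1),np.round(sc(q)[1],1))
    if name:
        o=im.copy();pts=[]
        for i in k:
            a=np.radians(q[2]+30+60*i);R=af/np.sqrt(3);pts.append([(y-q[1]-R*np.sin(a)+half)*s,(x-q[0]-R*np.cos(a)+half)*s])
        cv2.polylines(o,[np.int32(pts)],True,(0,255,0),1);cv2.imwrite("pics/"+name,np.hstack([im,o])[:,:,::-1][:600,:1600] if 0 else cv2.resize(np.hstack([im,o])[:,:,::-1],(800,400)))
    return q
E
python3 - <<'E'
from h import *
import pickle
p=pickle.load(open("w4.pkl","rb"));hexfit(p,585,189,87,22,name="hex4.png")
p=pickle.load(open("w3.pkl","rb"));hexfit(p,585,189,87,22)
p=pickle.load(open("w1.pkl","rb"));hexfit(p,494,-235.4,84,22,name="hex1.png")
E
```

```text
hex [588.31 188.73   4.36] score 109.4 [-7.9 12.6 40.1 12.4 44.3  7.8]
hex [586.69 188.76   8.28] score 208.2 [20.2 37.9 46.  43.2 35.9 24.9]
hex [ 491.13 -236.37    5.78] score 173.6 [32.8 23.9 43.6 48.1 35.1 -9.8]
```

View pics/hex4.png

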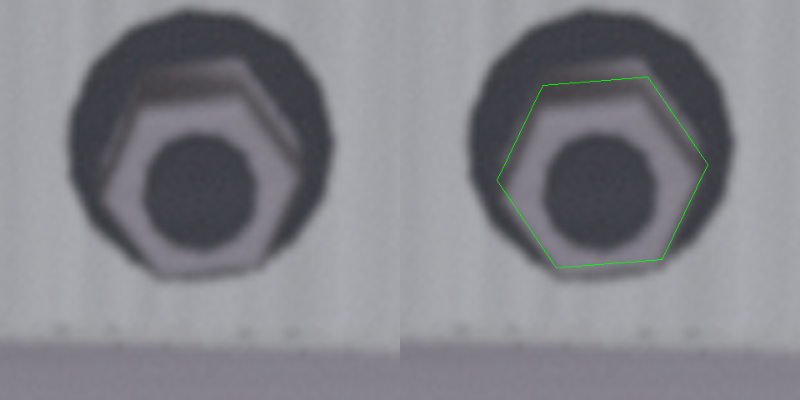

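View pics/hex1.png

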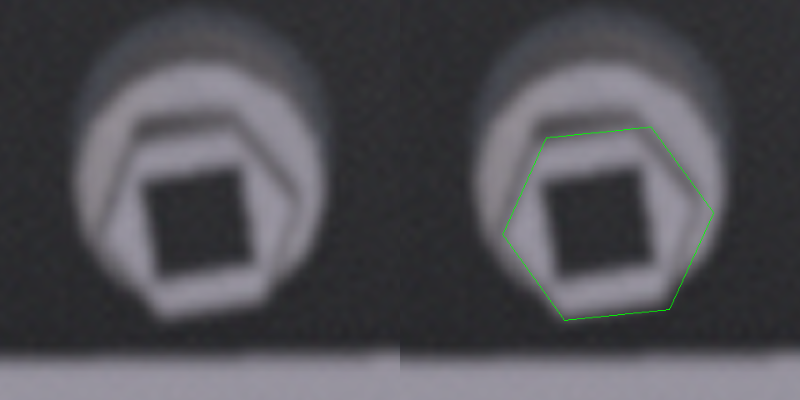

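```bash
python3 - <<'E'
from h import *
import pickle
for f,x,y,z in(("w4",585,188.7,87),("w3",585,188.7,87),("w1",493,-235.4,84)):
  p=pickle.load(open(f+".pkl","rb"))
  for af in(20.4,21,21.5): hexfit(p,x,y,z,af,rng=4,name=f"hx_{f}_{af}.png")
E
```

```text
hex [586.86 189.03   6.95] score 205.7 [39.  38.7 43.8  6.7 46.  31.5]
hex [586.99 189.05   7.99] score 168.4 [30.5 30.  41.8  0.1 45.9 20.1]
hex [586.36 188.96   5.88] score 132.8 [ 38.   32.6  21.6 -10.   27.5  23.1]
hex [586.2  189.03   6.25] score 256.9 [38.2 45.2 48.  45.9 47.1 32.5]
hex [586.27 188.98   6.27] score 252.3 [36.4 45.2 47.2 45.1 46.6 31.9]
hex [586.39 188.9    6.73] score 233.7 [30.5 42.6 45.8 43.3 42.6 29. ]
hex [ 491.01 -235.16   10.1 ] score 215.7 [35.9 23.2 46.2 59.9 22.9 27.5]
hex [ 490.92 -235.21    9.44] score 210.3 [38.1 18.7 47.9 58.5 20.7 26.4]
hex [ 490.84 -235.31    8.66] score 193.6 [38.8 15.  47.5 51.9 19.8 20.6]
```

```bash
python3 - <<'E'
import cv2,numpy as np
a=[cv2.imread(f"pics/hx_{f}_21.png")[:,400:] for f in("w4","w3","w1")]
cv2.imwrite("pics/hxc.png",cv2.resize(np.hstack(a),(798,266)))
E
python3 -c "
from h import *
go(470,-235,153,0)"
```

```text
at [565.1 189.1 154. ] yaw 0.01 w 85.5 t 7.125 F [-1.1 -0.2  0.1]
delta -0.0952 0.4241 0.0002 0.01
```

View pics/hxc.png

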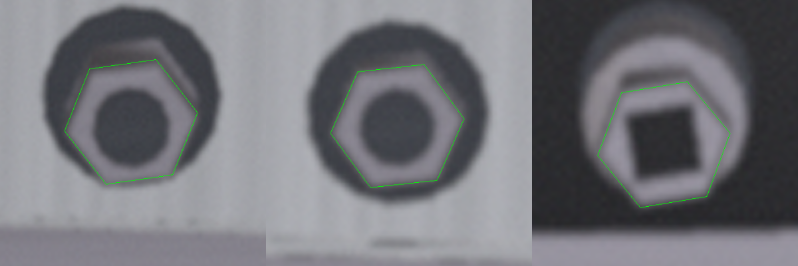

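```bash
python3 -c "
from h import *
go(448.7,-220,219,-20.5)"
```

```text
at [565.1 189.1 154. ] yaw 0.01 w 85.5 t 7.125 F [-1.1 -0.2  0.1]
delta -0.1163 0.4090 -0.0658 20.51
```

drive_tool(deltas="0 0 -0.05 0 0.06;-0.1163 0.409 -0.065 20.5 0.06;-0.1163 0.409 -0.065 20.5 0.06;-0.1163 0.409 -0.065 20.5 0.06;-0.1163 0.409 -0.065 20.5 0.06;-0.1163 0.409 -0.065 20.5 0.06;-0.1163 0.409 -0.065 20.5 0.06;-0.1163 0.409 -0.065 20.5 0.06;-0.1163 0.409 -0.065 20.5 0.06;-0.1163 0.409 -0.065 20.5 0.06;-0.1163 0.409 -0.065 20.5 0.06")

```text
clock: 8.5
eef_pos: [449.0, -218.6, 217.4]
tool_rot: [-3.141, -0.001, -0.355]
force: [-0.1, -0.3, 0.9]
width: 60.0
```

```bash
python3 - <<'E'
from h import *
p=imaging.get_image("wrist");save(p,"w5.png");import pickle;pickle.dump(p,open("w5.pkl","wb"))
for af in(20.4,21,21.5): hexfit(p,490,-235,84,af,rng=5,name=f"hx_w5_{af}.png")
go(489,-235,105,-20.5)
E
```

```text
hex [ 491.12 -234.94    9.36] score 185.1 [43.1 19.6 37.9 38.3 15.4 31. ]
hex [ 490.73 -234.82    8.19] score 172.0 [42.5 11.9 39.4 41.9  5.6 30.7]
hex [ 490.14 -235.54   12.5 ] score 175.2 [34.6 27.5 42.9 45.9 -1.9 26.2]
at [ 449.  -218.7  217.3] yaw -20.33 w 60.1 t 8.55 F [ 0.3 -0.3 -0. ]
delta 0.0432 0.0014 0.1123 0.17
```

View pics/hx_w5_21.png

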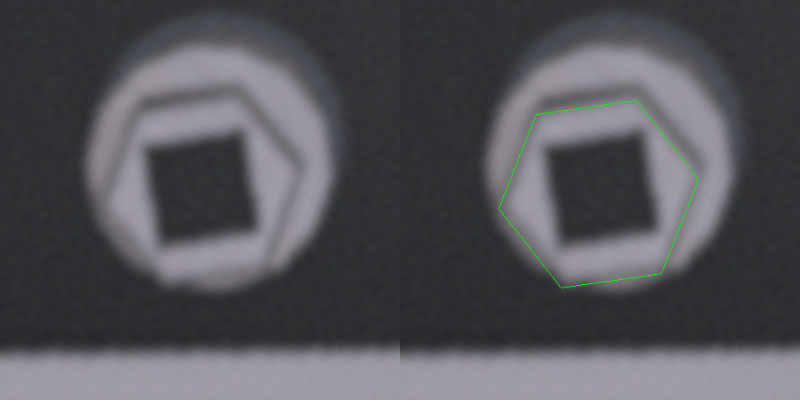

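View pics/w5.png

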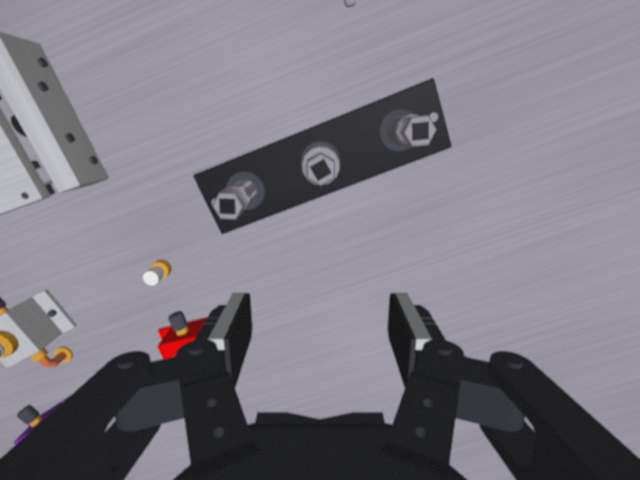

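drive_tool(deltas="0.044 0.0007 0.05 0 0.045;0.044 0.0007 0.09 0 0.045;0.044 0.0007 0.125 0 0.045;0.044 0.0007 0.15 0 0.045;0.044 0.0007 0.166 0 0.045;0.044 0.0007 0.166 0 0.045;0.044 0.0007 0.166 0 0.045")

```text
clock: 9.43
eef_pos: [489.9, -236.5, 51.9]
tool_rot: [3.142, -0.002, -0.357]
force: [1.2, 0.3, 0.4]
width: 44.7
```

```bash
python3 - <<'E'
from h import *
p=imaging.get_image("wrist");save(p,"w6.png")
go(489,-235,51,-20.5)
E
```

```text
at [ 490.1 -236.6   52.1] yaw -20.49 w 44.9 t 9.475 F [-1.2 -0.1  0.7]
delta -0.0016 -0.0012 0.0011 0.01
```

View pics/w6.png

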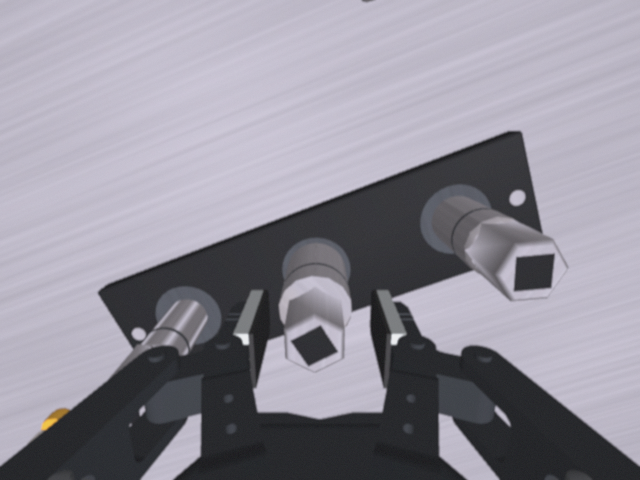

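Socket's drive end (315,345) sits between the pads with its flats parallel to them. Closing.

drive_tool(deltas="0 0 0 0 0;0 0 0 0 0;0 0 0 0 0;0 0 0 0 0;0 0 0 0 0;0 0 0 0 0")

```text
clock: 10.22
eef_pos: [490.3, -236.5, 52.4]
tool_rot: [-3.141, -0.003, -0.358]
force: [-0.8, 1.1, 5.6]
width: 28.0
```

drive_tool(deltas="0 0 -0.02 0 0;0 0 -0.06 0 0;0 0 -0.12 0 0;0 0 -0.168 0 0;0 0 -0.168 0 0;0 0 -0.168 0 0")

```text
clock: 10.98
eef_pos: [488.4, -235.9, 218.5]
tool_rot: [-3.141, 0.001, -0.358]
force: [-0.5, 1.0, -2.5]
width: 28.0
```

```bash
python3 - <<'E'
from h import *
p=imaging.get_image("wrist");save(p,"w7.png")
c,s=np.cos(np.radians(-23.6)),np.sin(np.radians(-23.6))
nx,ny=586.3,189
go(nx-45*c,ny-45*s,220,-23.6)
E
```

```text
at [ 488.  -235.7  217.8] yaw -20.5 w 28.2 t 11.025 F [-0.8 -0.2 -2.5]
delta -0.1016 -0.4347 -0.0018 3.10
```

View pics/w7.png

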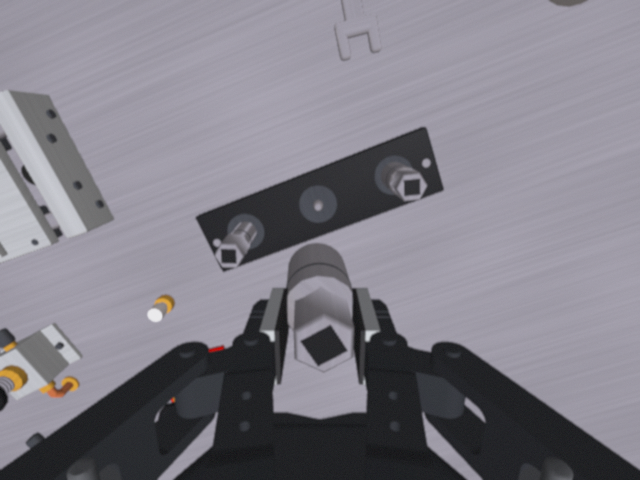

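Width reads 28 mm, not 22. The fingertips overlap the barrel shoulder, so I'm gripping too low. I'll set the socket back on its post and regrip about 8 mm higher.

drive_tool(deltas="0 0 0.06 0 0;0 0 0.11 0 0;0 0 0.14 0 0;0 0 0.155 0 0;0 0 0.167 0 0;0 0 0.167 0 0;0 0 0.167 0 0")

```text
clock: 11.9
eef_pos: [489.8, -236.7, 52.6]
tool_rot: [3.142, -0.002, -0.358]
force: [-0.7, 0.6, -1.3]
width: 27.9
```

```bash
python3 - <<'E'
from h import *
p=imaging.get_image("side");im=p["color"][160:260,290:390];cv2.imwrite("pics/s8.png",cv2.resize(im,None,fx=5,fy=5)[:,:,::-1])
go(489,-235,51,-20.5)
E
```

```text
at [ 489.7 -236.7   52.5] yaw -20.5 w 28.1 t 11.95 F [-0.2  0.3 -0.3]
delta -0.0013 -0.0013 0.0015 -0.00
```

View pics/s8.png

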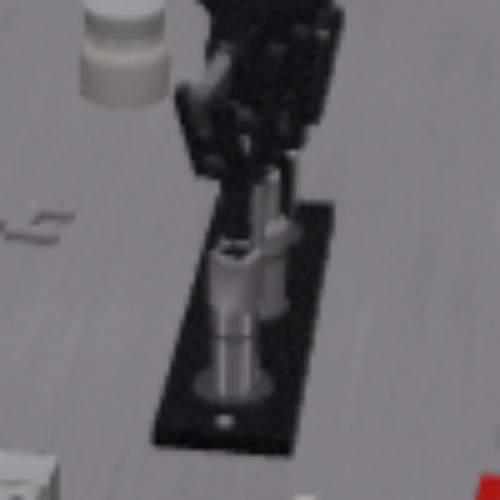

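Seated again, with near-zero force. Open, go up 8 mm, and regrip.

drive_tool(deltas="0 0 0 0 0.042;0 0 0 0 0.042;0 0 0 0 0.042;0 0 -0.008 0 0.042;0 0 -0.008 0 0.042;0 0 -0.008 0 0;0 0 -0.008 0 0;0 0 -0.008 0 0;0 0 -0.008 0 0;0 0 -0.008 0 0;0 0 -0.008 0 0")

```text
clock: 13.32
eef_pos: [489.3, -236.5, 60.2]
tool_rot: [-3.142, -0.0, -0.358]
force: [-0.9, 0.9, 5.5]
width: 20.7
```

```bash
python3 - <<'E'
from h import *
p=imaging.get_image("wrist");save(p,"w9.png")
go(489,-235,51,-20.5)
E
```

```text
at [ 489.3 -236.5   60.2] yaw -20.51 w 20.4 t 13.375 F [-0.1  0.4  4.6]
delta -0.0008 -0.0013 0.0092 -0.01
```

View pics/w9.png

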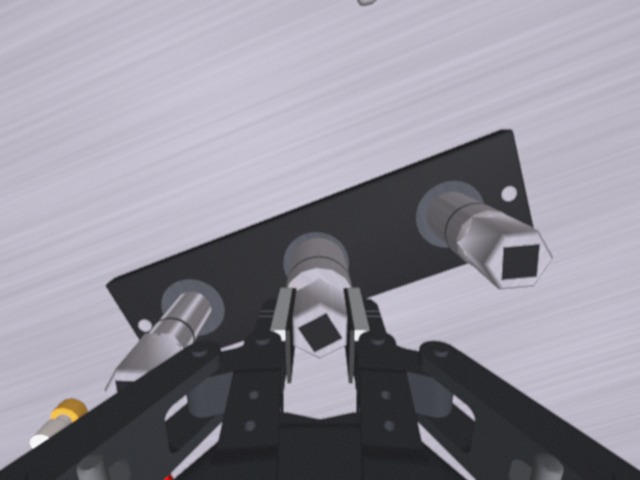

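drive_tool(deltas="0 0 -0.02 0 0;0 0 -0.06 0 0;0 0 -0.12 0 0;0 0 -0.16 0 0;0 0 -0.16 0 0;0 0 -0.16 0 0")

```text
clock: 14.12
eef_pos: [488.1, -235.7, 218.7]
tool_rot: [-3.141, 0.003, -0.358]
force: [-0.5, 0.3, -2.5]
width: 20.8
```

```bash
python3 - <<'E'
from h import *
c,s=np.cos(np.radians(-23.6)),np.sin(np.radians(-23.6))
nx,ny=586.3,189
go(nx-45*c,ny-45*s,220,-23.6)
E
```

```text
at [ 488.1 -235.7  218.7] yaw -20.49 w 20.8 t 14.125 F [-0.5  0.3 -2.5]
delta -0.1017 -0.4347 -0.0009 3.11
```

drive_tool(deltas="-0.1017 -0.4347 0 3.1 0;-0.1017 -0.4347 0 3.1 0;-0.1017 -0.4347 0 3.1 0;-0.1017 -0.4347 0 3.1 0;-0.1017 -0.4347 0 3.1 0;-0.1017 -0.4347 0 3.1 0;-0.1017 -0.4347 0 3.1 0;-0.1017 -0.4347 0 3.1 0;-0.1017 -0.4347 0 3.1 0;-0.1017 -0.4347 0 3.1 0;-0.1017 -0.4347 0 3.1 0")

```text
clock: 15.5
eef_pos: [546.2, 204.2, 219.8]
tool_rot: [3.141, 0.0, -0.415]
force: [0.1, 0.8, -2.0]
width: 20.6
```

```bash
python3 - <<'E'
from h import *
p=imaging.get_image("wrist");save(p,"w10.png");import pickle;pickle.dump(p,open("w10.pkl","wb"))
for af in(20.4,21,21.5): hexfit(p,586,189,87,af,rng=4,name=f"hx_w10_{af}.png")
go(585,189,150,-23.6)
E
```

```text
hex [586.17 189.08   6.25] score 274.8 [43.8 52.2 50.1 49.5 48.7 30.5]
hex [586.2  189.03   6.29] score 264.9 [42.7 51.1 48.2 47.7 48.6 26.6]
hex [586.29 188.94   6.43] score 239.5 [37.4 47.8 46.1 44.8 44.2 19.1]
at [546.3 204.6 220. ] yaw -23.75 w 20.7 t 15.55 F [-1.1  0.8 -2.9]
delta 0.0417 -0.0013 0.0700 -0.15
```

View pics/hx_w10_21.png

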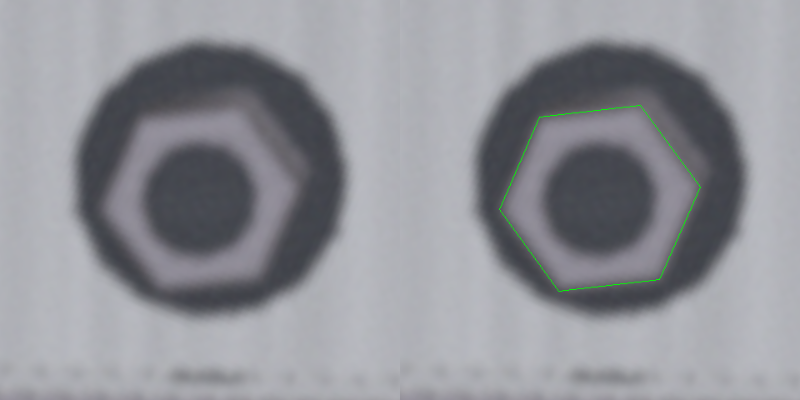

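View pics/w10.png

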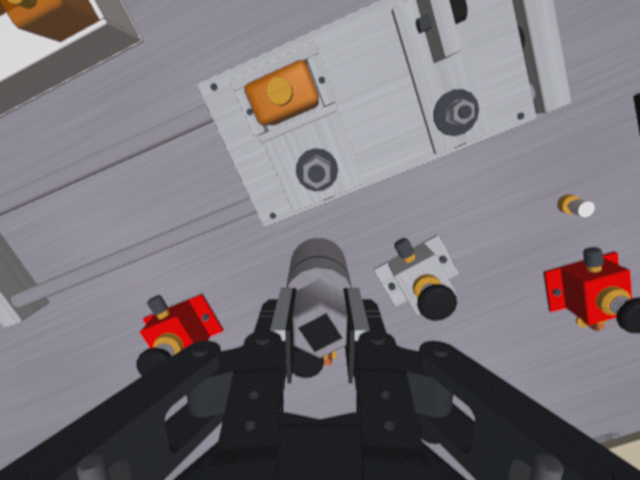

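```bash
python3 - <<'E'
from h import *
import pickle
p=pickle.load(open("w10.pkl","rb"))
im=p["color"][230:390,240:400];cv2.imwrite("pics/w10z.png",cv2.resize(im,None,fx=4,fy=4,interpolation=cv2.INTER_CUBIC)[:,:,::-1])
r=rectify(p,546.3,204.6,220+23.8,half=20,s=15);cv2.imwrite("pics/w10r.png",r[:,:,::-1])
E
```

```text
(no output)
```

View pics/w10r.png

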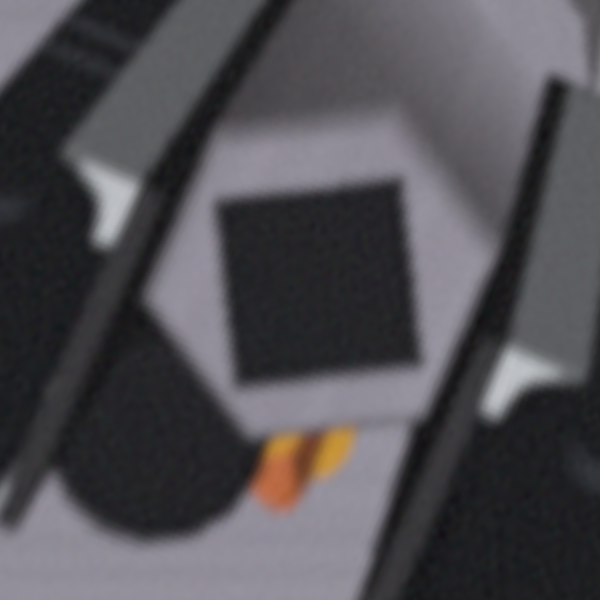

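View pics/w10z.png

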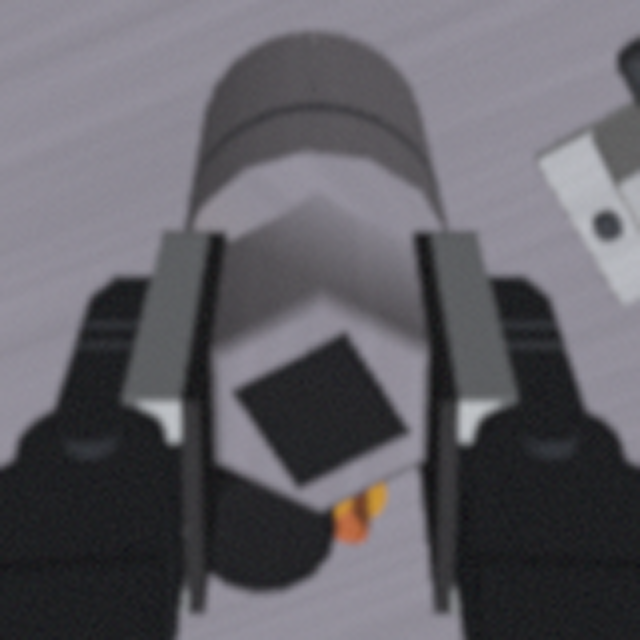

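drive_tool(deltas="0.0413 -0.0022 0.04 0 0;0.0413 -0.0022 0.07 0 0;0.0413 -0.0022 0.076 0 0;0.0413 -0.0022 0.076 0 0;0.0413 -0.0022 0.076 0 0;0.0413 -0.0022 0.076 0 0")

```text
clock: 16.3
eef_pos: [585.5, 192.3, 145.4]
tool_rot: [-3.14, -0.002, -0.412]
force: [0.7, -0.1, -2.1]
width: 20.5
```

```bash
python3 - <<'E'
from h import *
go(585.0,190.0,138,-23.7)
go(585.0,190.0,114.2,-23.7)
E
```

```text
at [585.5 192.3 145.4] yaw -23.58 w 20.5 t 16.3 F [ 0.7 -0.1 -2.1]
delta 0.0005 0.0023 0.0074 0.12
at [585.5 192.3 145.4] yaw -23.58 w 20.5 t 16.3 F [ 0.7 -0.1 -2.1]
delta 0.0004 0.0024 0.0312 0.12
```

drive_tool(deltas="0.0004 0.0023 0 0 0;0.0004 0.0023 0.003 0 0;0.0004 0.0023 0.005 0 0;0.0004 0.0023 0.005 0 0")

```text
clock: 16.8
eef_pos: [584.1, 189.6, 138.7]
tool_rot: [3.141, 0.0, -0.412]
force: [-0.0, 1.2, -2.4]
width: 20.8
```

```bash
python3 - <<'E'
from h import *
p=imaging.get_image("side");im=p["color"][220:360,170:330];cv2.imwrite("pics/s11.png",cv2.resize(im,None,fx=4,fy=4)[:,:,::-1])
go(585.0,190.0,114.2,-23.7)
E
```

```text
at [584.3 189.6 138.8] yaw -23.6 w 20.6 t 16.85 F [ 0.3 -0.4 -2.5]
delta 0.0005 -0.0007 0.0246 0.10
```

View pics/s11.png

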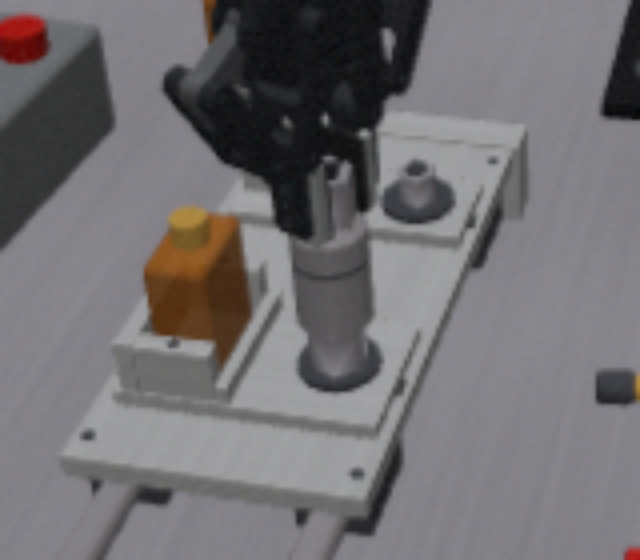

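The socket is over the nut and looks centred. Lower it gently, in checked steps.

drive_tool(deltas="0.0005 -0.0005 0.003 0 0;0.0005 -0.0005 0.006 0 0;0.0005 -0.0005 0.008 0 0;0.0005 -0.0005 0.008 0 0")

```text
clock: 17.35
eef_pos: [584.8, 189.7, 130.7]
tool_rot: [3.141, 0.0, -0.412]
force: [-0.7, -1.0, -2.0]
width: 20.8
```

drive_tool(deltas="0 0 0.004 0 0;0 0 0.008 0 0;0 0 0.012 0 0;0 0 0.014 0 0;0 0 0.014 0 0")

```text
clock: 17.98
eef_pos: [584.8, 189.8, 116.7]
tool_rot: [3.141, 0.0, -0.412]
force: [-0.4, -0.7, -2.4]
width: 20.7
```

drive_tool(deltas="0 0 0.001 0 0;0 0 0.002 0 0;0 0 0.003 0 0;0 0 0.003 0 0;0 0 0.003 0 0")

```text
clock: 18.6
eef_pos: [585.1, 189.7, 114.3]
tool_rot: [-3.142, -0.0, -0.412]
force: [-1.3, -1.1, 1.2]
width: 21.0
```

drive_tool(deltas="0 0 0.0005 0 0;0 0 0.0008 0 0;0 0 0.0008 0 0;0 0 0.0008 0 0")

```text
clock: 19.1
eef_pos: [585.3, 189.7, 114.2]
tool_rot: [-3.141, -0.001, -0.412]
force: [-2.0, -2.5, 7.0]
width: 21.0
```

```bash
python3 - <<'E'
from h import *
p=imaging.get_image("side");im=p["color"][220:360,170:330];cv2.imwrite("pics/s12.png",cv2.resize(im,None,fx=4,fy=4)[:,:,::-1]);save(p,"s12f.png")
p=imaging.get_image("wrist");save(p,"w12.png")
go(585.0,190.0,114.2,-23.7)
E
```

```text
at [585.3 189.7 114.2] yaw -23.61 w 20.4 t 19.2 F [-2.8 -2.6  6.7]
delta -0.0004 -0.0002 0.0000 0.09
```

View pics/s12.png

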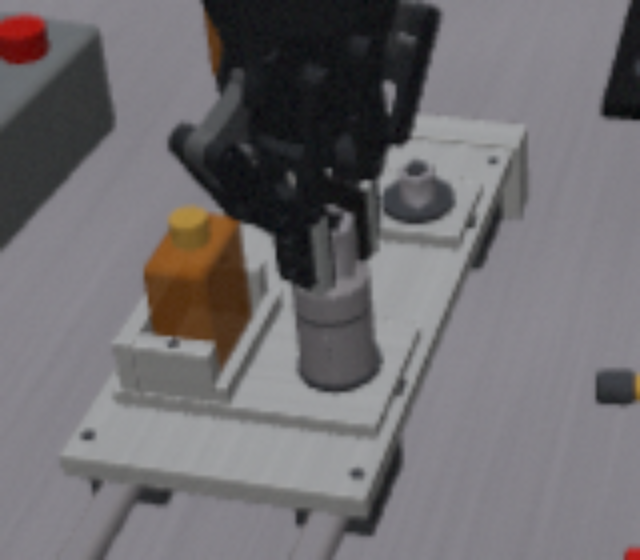

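View pics/s12f.png

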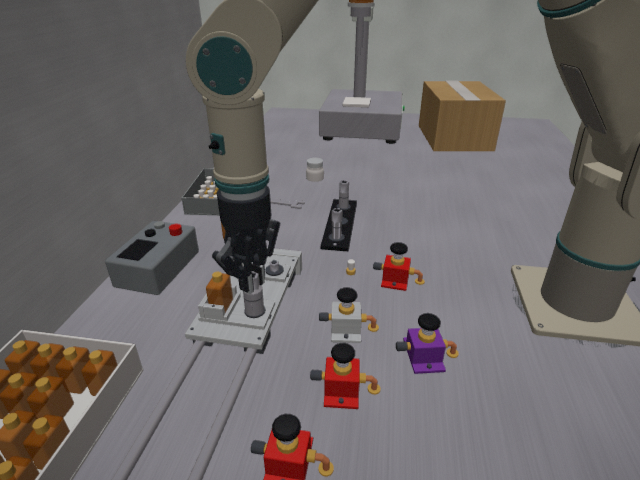

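View pics/w12.png

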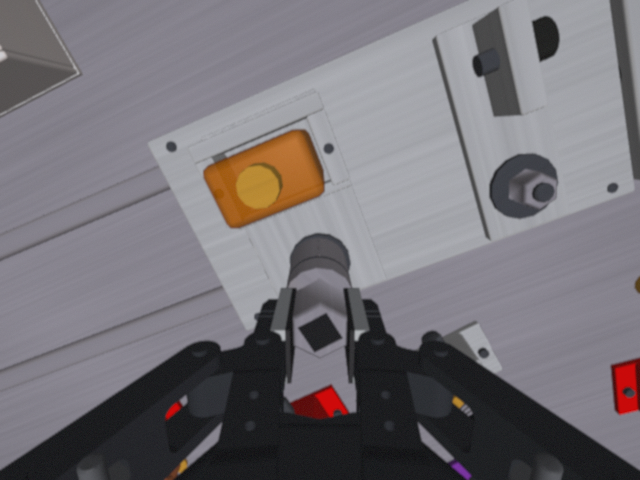

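The socket is on the washer (TCP 114.2 mm, expected 114.2) with about 9 N of push. The other two sockets are upright on the rack, and the nest bottle hasn't moved. Handing in.

```bash
python3 -c "
from h import *
print(ctrl.finish_job())"
```

```text
the job is handed in; nothing more can be done
None
```

I pressed the grey vent valve's plunger to its stop, then put the large socket fully home on the bottle nest's nut. I handed the job in at about 19 s with the socket still gripped.

- **Plunger:** the tip went down to about 70 mm, where the force rose steeply and the side picture showed the head on its collar. I pushed harder than needed: a second push, queued before I had read the first result, took the wrist force to 92 N (limit 120 N).
- **Choosing the socket:** I tried only the large one. In the wrist picture the nest nut measured about 21–22 mm across, with its top at 87 mm, so it is the 22 mm nut. The stop bracket's nut measured about 6 mm lower. The medium socket's 18.4 mm opening cannot go over a 22 mm nut.
- **Regrip:** my first grip was too low, with the fingertips on the barrel shoulder (28 mm opening). I put the socket back on its post and regripped it on the hex drive end; the opening then read about 20.7 mm against 22 mm nominal.
- **Last checks:**
  - The socket went down over the nut without resistance and stopped at a tool height of 114.2 mm, as expected for sitting on the washer.
  - It was upright, with about 9 N of downward push.
  - In the last pictures, the small and medium sockets were upright on the rack and the nest bottle had not moved.
- **Disagreement:** the top camera placed points 2–5 mm nearer the robot than the wrist camera did. I used the wrist camera, and the fit bore it out.

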